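Grade the abrasive blocks by feel and click the coarse one into the bench holder

ROBOT

A 7-joint arm with a two-finger parallel gripper is mounted at the origin on the work surface. World frame = base frame: x ahead of the robot, y to its left, z up, the work surface at z = 0. Lengths are in m, angles in rad, forces in N, time in s.
With the tool pointing down it reaches from about 0.4 to 0.85 m from the base axis. Payload 10.4 kg.
Tool frame: the origin (TCP) lies midway between the tips of the shut fingers; the grasp point (between the pads) lies 19 mm behind it (manip.hold_point_z is the distance from the TCP to the grasp point, in m); z points along the fingers, y is the line along which they close (so a half turn about z gives the same grasp; the last joint's range is limited). The gripper opens to 85 mm and grips with 20 to 120 N. Pads are 22 mm wide; open, the fingers measure 114 mm over their backs; the gripper's body (76 mm by 85 mm) begins 54 mm behind the grasp point. The pads swing forward as they close: fully open they stand 13 mm farther back than shut.
Start: joints at [-1.152, 0.332, -0.065, 1.46, 0.022, 1.35, -0.088], TCP at [0.267, 0.565, 0.231] pointing down, gripper open.
Joint ranges: [-2.6, 2.6], [-0.5, 2.12], [-1.47, 1.34], [0.16, 2.42], [-1.27, 4.41], [0.06, 2.06], [-2.6, 2.6]. Speed limits (rad/s): [2.22, 2.22, 2.79, 2.79, 3.14, 3.14, 3.14].

INTERFACE

Orientations are given as a unit quaternion [x, y, z, w].
In Python, from workcell import manip, eyes, job gives the robot as it stands.
- The arm moves only by the shell command python3 -m crank 'ROWS' [FORCE]. ROWS is JSON, a list that holds one entry, the list of rows, each a list of 7 numbers: the finger opening in cm, from 0 to 8.54, then the shift along the world's x, y, z in cm, then the turn, a rotation vector about the world's x, y, z in degrees. In form: [[[hand, x, y, z, ax, ay, az], ...]]. A call has 1 to 20 rows; each row shifts and turns the commanded pose from where the row before left it; what a row does not reach is not made up. A row lasts 1/8 s, in which the tool goes at most 62.5 mm and 10.7 degrees, less where a joint would pass 70% of its speed; a pose out of reach is approached as far as the arm can. A call with a gripper value outside its range is refused whole. The fingers move at their own pace and stop on an object; FORCE is the grip in N (left out, the last holds). Time passes only in rows, so rows that do not move let the fingers close. It gives the time, the measured TCP pose, the force, the opening and the grip force at its end, in the units of the state.
- manip.get_obs(): the state, without advancing time (a new reading comes with each control period).
- eyes.camera(name): name is "scene" or "top" or "wrist"; returns (picture, depth): 420x560x3 uint8, red, green, blue; 420x560 float32, m along the optical axis (not along the pixel's ray), 0 where there is no reading.
- eyes.camera_params(name): a dict with "fx", "fy", "cx", "cy" (pixels), "world_from_camera" (4x4, takes a point from camera to world coordinates); the wrist camera has in their place "hand_eye" (4x4, takes a point from camera to tool coordinates, whose origin is the TCP and whose axes are the flange's). Camera axes: x right, y down, z forward; pixel columns grow to the right and rows downward; lengths in m; the calibration is good to about 2 mm. A picture is of the moment at which its call begins: read the wrist's pose just before it. camera_params takes no time and is no camera call.
- job.hand_in(): hands the job in; it is judged then, once.
The state is a dict: "clock": time; "joint_pos": joint angles; "joint_velocities": joint speeds; "tau": joint torques, N m; "position": TCP position; "ee_rot": TCP orientation; "ft_force": force on the tool from outside, world axes, zero at the start; "torque": the same for the moment, N m; "grip_width": opening from 0.0 (shut) to 1.0 (fully open); "grasp_force": force on a finger pad.
Only numpy, scipy, OpenCV 4.12 (cv2) and the standard library are available. Lean on these libraries where they do the work, as an engineer would, in place of code of your own. Each camera call takes 0.05 s, during which the arm holds its last target. There are 200 camera calls.

TASK

Three abrasive blocks that look alike lie in a row on the grey mat: one coarse, one medium, one fine. They can be told apart only by feel, the coarser dragging the harder when pressed lightly and pulled along the mat: click the coarse one straight down into the bench holder until both orange hooks have snapped over its ends, ready for deburring the rack panels, and lay the medium one flat in the yellow tray and the fine one flat in the blue tray. Do not shove the circuit module, the mug or the screwdriver about.

Things in the scene. Friction and masses are not known exactly. Their poses are not given: they have to be found in the camera images.
- mat: Hard grey bench mat, fixed, 190 (x) x 320 (y) x 3 mm. Origin: centre of its underside. Three abrasive blocks lie on it in a row along y, 105 mm apart: each 120 (along mat x) x 54 x 26 mm, 0.20 to 0.28 kg, rigid grey core with the same brown abrasive on its top and bottom. All look alike; their order is unknown. (The judge calls coarse block_p, medium block_q, fine block_r.)
- place_1 (a point): Fixed point of the mat near its +y end, 16 mm above the bench (half-way up a block), axes as the mat. A block lies here at the start, centred within 2 mm, length along the mat's x within 0.03 rad. It does not follow the block.
- place_2 (a point): The same point in the middle of the mat. A block lies here at the start, centred within 2 mm, length along the mat's x within 0.03 rad. Sliding on the mat, a block drags with this part of the force pressing it down (its weight included): coarse 1.0 to 1.2, medium 0.29 to 0.35, fine 0.10 to 0.12 (once stopped the force fades: coarse then reads some 0.6, medium 0.25, fine 0.1).
- place_3 (a point): The same point near the mat's -y end. A block lies here at the start, centred within 2 mm, length along the mat's x within 0.03 rad.
- holder: Bench holder for a block, fixed: aluminium base 200 (x) x 92 (y) x 8 mm, origin at the centre of its underside, x along the block it takes (either way round). Black side lips (tops 24 mm high, flared) stand 30 to 56 mm from the middle along x, so the middle is free for fingers; with flared end stops they leave the block 1.5 to 2 mm play each way.
- seat (a point): Centre of the holder's black seat, on its top face, 12 mm above the bench; axes as the holder. A block fully home has its underside here, its centre 25 mm above the bench.
- hook_a (a joint): Orange plastic snap hook at the holder's +x end, 24 mm wide, 60 mm tall. Rad: 0 closed, grows as it bends outward. Its catch reaches 2 to 6 mm over a block's end, with a sloping lead-in above: a block lowered level meets both lead-ins with its underside some 52 mm above the bench, bends each hook 0.06 to 0.16, takes 8 to 15 N at about 42 mm, and they spring back to 0 only when it is fully down.
- hook_b (a joint): The same hook at the holder's -x end, same sense.
- yellow_tray: Shallow yellow plastic tray for the medium block, fixed, 190 (x) x 150 (y) x 28 mm outside, walls and floor 3 mm. Origin: centre of its underside.
- blue_tray: Shallow blue plastic tray for the fine block, fixed, same size and origin as the yellow one.
- module: Loose circuit module, a green board 160 (x) x 100 (y) mm with an aluminium front plate 128 x 30 mm at its -x end; bystander. Origin: centre of its underside.
- mug: Loose blue mug, 80 mm wide, 90 mm tall, handle at its +y; bystander. Origin: centre of its underside.
- screwdriver: Loose red screwdriver, 200 mm long, lying along its x; bystander.
Not all that is in view belongs to the job. Of the things that look like the holder, the smaller one is meant.

How it is judged:
At the end, for the whole second after the job is handed in: The coarse block is level and fully down on the holder's seat (1.5 mm; centre within 5 mm), both hooks sprung back over its ends; the medium block lies flat in the yellow tray, the fine one flat in the blue tray; all are released and at rest (z of block_p_mid in the frame of holder between 0.022 and 0.0265 m and horizontal distance between block_p_mid and seat below 0.005 m and angle between the x axis of block_p_mid and the x axis of holder, either way round below 0.06 rad and angle between block_p_mid's own z axis and vertical below 0.03 rad and value of joint each of hook_a, hook_b below 0.04 rad and horizontal distance between block_q_mid and yellow_tray below 0.08 m and z of block_q_mid in the frame of yellow_tray below 0.02 m and angle between each of block_q_mid, block_r_mid's own z axis and vertical below 0.06 rad and horizontal distance between block_r_mid and blue_tray below 0.08 m and z of block_r_mid in the frame of blue_tray below 0.02 m and linear speed of each of block_p, block_q, block_r below 0.02 m/s and contact force between each of block_p, block_q, block_r and the fingers below 0.1 N); the robot touches nothing.
It fails at once if the circuit module is shoved more than 30 mm (distance of module from where it was at the start of the episode above 0.03 m).
It fails at once if the mug is shoved more than 30 mm (distance of mug from where it was at the start of the episode above 0.03 m).
It fails at once if the screwdriver is shoved more than 30 mm (distance of screwdriver from where it was at the start of the episode above 0.03 m).
It also fails if it takes over 72 s, if anything falls off the work surface, if the arm or the gripper's body presses on something with over 40 N, if the wrist force passes 120 N, or if a joint passes its speed limit or range.

## Working session

There is one attempt and no reset: what is moved stays moved. The work goes in short steps, Python scripts to look and compute and a shell command to move; the robot and the scene stay as the last step left them, time stands still between calls to the robot, and variables do not carry over. Pictures are saved under pics/ and viewed, at most 10 in all, crops included, and the job is handed in when it is done.

```bash
mkdir -p pics; ls; python3 - <<'E'
from workcell import manip, eyes, job
import cv2,numpy as np
for n in ("top","scene"):
    p,d=eyes.camera(n); cv2.imwrite(f"pics/{n}0.png",p[:,:,::-1]); np.save(f"pics/{n}0.npy",d)
    print(n,{k:np.round(v,4).tolist() for k,v in eyes.camera_params(n).items()})
print({k:np.round(v,3).tolist() for k,v in manip.get_obs().items()}, manip.hold_point_z)
E
```

```text
pics
top {'fx': 395.561, 'fy': 395.561, 'cx': 281.713, 'cy': 219.3278, 'world_from_camera': [[-0.0126, -0.9954, 0.095, 0.3653], [-0.9998, 0.0108, -0.019, 0.0187], [0.0179, -0.0952, -0.9953, 0.9766], [0.0, 0.0, 0.0, 1.0]]}
scene {'fx': 538.9656, 'fy': 538.9656, 'cx': 282.5661, 'cy': 210.1679, 'world_from_camera': [[0.8638, 0.3087, -0.3982, 0.9783], [0.5036, -0.5071, 0.6995, -0.9187], [0.0141, -0.8047, -0.5935, 0.8228], [0.0, 0.0, 0.0, 1.0]]}
{'clock': 0.1, 'joint_pos': [-1.152, 0.333, -0.065, 1.461, 0.022, 1.35, -0.089], 'joint_velocities': [0.0, -0.002, 0.002, -0.002, 0.001, -0.001, -0.002], 'tau': [0.002, -62.674, 0.05, -39.243, 0.016, 0.007, 0.0], 'position': [0.267, 0.565, 0.231], 'ee_rot': [0.219, 0.976, -0.001, -0.0], 'ft_force': [-0.201, -0.076, 0.705], 'torque': [-0.018, -0.003, 0.013], 'grasp_force': 0.0, 'grip_width': 0.999} 0.0187
```

View pics/top0.png

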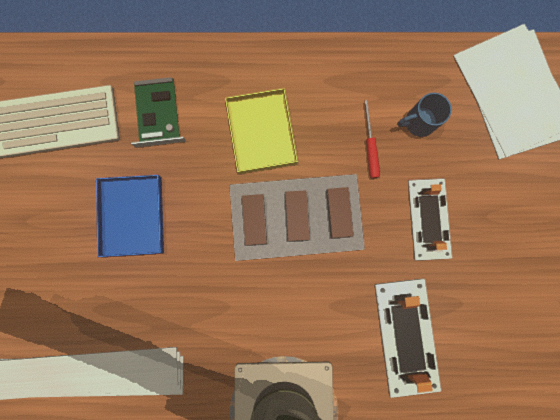

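View pics/scene0.png

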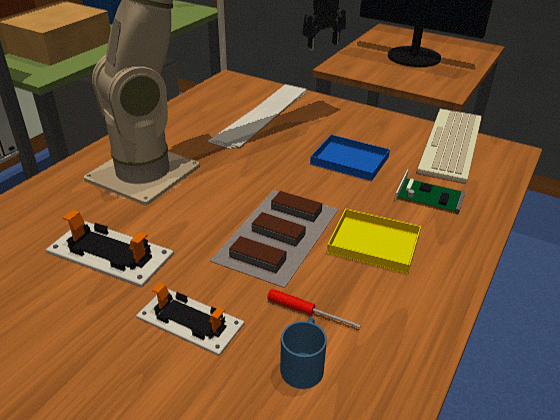

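The top view shows the three blocks on the mat at about (255,219), (297,215) and (340,212). The yellow tray is at (261,131), the blue tray at (130,216), and the smaller holder at (430,219). The module is at (158,112), the screwdriver at (373,140) and the mug at (430,115). Next I'll turn these into world positions.

```bash
cat > h.py <<'E'
import numpy as np,cv2
from workcell import manip,eyes,job
from scipy.spatial.transform import Rotation as R
def cloud(d,P,T):
    v,u=np.indices(d.shape)
    c=np.stack([(u-P["cx"])/P["fx"]*d,(v-P["cy"])/P["fy"]*d,d],-1)
    return c@T[:3,:3].T+T[:3,3]
def rect(W,m):
    pts=(W[m][:,:2]*1000).astype(np.float32)
    (c,s,a)=cv2.minAreaRect(pts)
    if s[0]<s[1]: s=s[::-1]; a+=90
    return np.round(c,1),np.round(s,1),round((a+90)%180-90,1)
E
python3 - <<'E'
from h import *
P=eyes.camera_params("top"); d=np.load("pics/top0.npy"); p=cv2.imread("pics/top0.png")
W=cloud(d,P,np.array(P["world_from_camera"])); Z=W[...,2]
hsv=cv2.cvtColor(p,cv2.COLOR_BGR2HSV); H,S,V=cv2.split(hsv)
def box(u0,v0,u1,v1):
    m=np.zeros(d.shape,bool); m[v0:v1,u0:u1]=1; return m&(d>0)
print("table z",np.median(Z[box(180,270,220,330)]))
for n,b in (("b1",(238,180,272,255)),("b2",(280,180,316,255)),("b3",(322,178,360,250))):
    m=box(*b)&(Z>.018); print(n,rect(W,m),np.median(Z[m]))
m=box(222,170,370,265)&(S<60); print("mat",rect(W,m),np.median(Z[m]))
m=box(220,85,305,178)&(H>22)&(H<35)&(S>120)&(V>60); print("yellow",rect(W,m),Z[m].max(),np.median(Z[m]))
m=box(90,168,170,262)&(H>100)&(H<130)&(S>100); print("blue",rect(W,m),Z[m].max(),np.median(Z[m]))
m=box(402,172,460,268)&(S<40)&(V>120)&(Z<.02); print("holder",rect(W,m),np.median(Z[m]))
m=box(402,172,460,268)&(H<15)&(S>180)&(V>140)&(Z>.05); n,l,st,ce=cv2.connectedComponentsWithStats(m.astype(np.uint8))
for i in range(1,n):
    if st[i,4]>5: print("hook",np.round(W[l==i].mean(0)*1000,1),st[i,4])
m=box(385,85,460,145)&(Z>.05);print("mug",rect(W,m),Z[m].max())
m=box(128,72,190,150)&(Z>.006);print("module",rect(W,m),Z[m].max())
m=box(355,95,390,185)&(Z>.006);print("sd",rect(W,m))
print(R.from_quat(manip.get_obs()["ee_rot"]).as_matrix().round(3))
print(eyes.camera_params("wrist"))
c=cv2.resize(p[165:275,225:465],None,fx=3.3,fy=3.3,interpolation=cv2.INTER_CUBIC); cv2.imwrite("pics/crop.png",c)
E
```

```text
table z -8.513526616443778e-05
b1 (array([457.3,  68.4]), array([120.5,  53.9]), 3.7) 0.028762894252059135
b2 (array([465.7, -36.1]), array([120.1,  54.1]), 2.5) 0.028774203728534897
b3 (array([ 472.1, -140.2]), array([119.8,  54.2]), 4.0) 0.028659058150558248
mat (array([465.1, -36.3]), array([319. , 189.1]), -85.7) 0.002900493594474529
yellow (array([679.8,  47.3]), array([191.3, 154. ]), 9.2) 0.03234794212738379 0.0032860752802381654
blue (array([470.3, 369.1]), array([189.4, 150.3]), 3.0) 0.032649520674588595 0.0032823295716423173
holder (array([ 455.3, -366.2]), array([198.1,  91.8]), 2.6) 0.007768191572111782
mug (array([ 696.9, -347.1]), array([106.8,  78.6]), -45.6) 0.09408721270815323
module (array([732.9, 310.6]), array([167.4, 126.9]), 5.5) 0.03557721532490454
sd (array([ 651.7, -232.6]), array([204.9,  65.6]), -7.6)
[[-0.904  0.428 -0.001]
 [ 0.428  0.904 -0.001]
 [-0.    -0.001 -1.   ]]
{'fx': 323.93775609791675, 'fy': 323.93775609791675, 'cx': 277.9537916864067, 'cy': 208.40968708773124, 'hand_eye': array([[-5.53546882e-04, -9.46479027e-01, -3.22764845e-01,
         8.32706769e-02],
       [ 9.99999800e-01, -6.22357378e-04,  1.09991638e-04,
         6.26128152e-04],
       [-3.04979861e-04, -3.22764720e-01,  9.46479182e-01,
        -1.42452223e-01],
       [ 0.00000000e+00,  0.00000000e+00,  0.00000000e+00,
         1.00000000e+00]])}
```

View pics/crop.png

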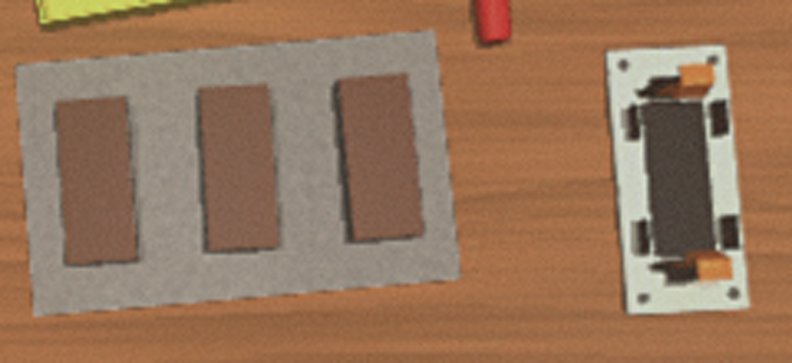

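The crop agrees with the depth rectangles. The blocks measure 120x54 mm with tops at z=28.7, the mat is 319x189 at yaw about 4.1°, and the holder is 198x92 at yaw about 2.6°, so it's the small one. I'm moving above block 1 (0.457, 0.068) and turning the tool +29.4°.

```bash
python3 -m crank '[[[8.5,1.6,-4.1,-0.5,0,0,2.5],[8.5,1.6,-4.1,-0.5,0,0,2.5],[8.5,1.6,-4.1,-0.5,0,0,2.5],[8.5,1.6,-4.1,-0.5,0,0,2.5],[8.5,1.6,-4.1,-0.5,0,0,2.5],[8.5,1.6,-4.1,-0.5,0,0,2.5],[8.5,1.6,-4.1,-1,0,0,2.5],[8.5,1.6,-4.1,-1,0,0,2.5],[8.5,1.6,-4.1,-1,0,0,2.5],[8.5,1.6,-4.1,-1,0,0,2.5],[8.5,1.6,-4.1,-1,0,0,2.5],[8.5,1.4,-4.6,-1,0,0,2],[8.5,0,0,0,0,0,0],[8.5,0,0,0,0,0,0]]]'
cat > s.py <<'E'
from h import *
o=manip.get_obs(); M=R.from_quat(o["ee_rot"]).as_matrix()
print("t %.2f"%o["clock"],"tcp mm",np.round(np.array(o["position"])*1000,1),"yaw_y %.1f"%np.degrees(np.arctan2(M[1,1],M[0,1])),"zax",M[:,2].round(3),"F",np.round(o["ft_force"],2),"T",np.round(o["torque"],2),"w %.1f"%(o["grip_width"]*85),"g %.1f"%o["grasp_force"],"q7 %.2f"%o["joint_pos"][6])
E
python3 s.py
```

```text
clock: 1.85
position: [0.4569, 0.0686, 0.1412]
ee_rot: [-0.036, 0.999, 0.0, -0.0]
ft_force: [1.2, 0.4, -0.1]
grip_width: 0.993
grasp_force: 0.0
t 1.85 tcp mm [456.9  68.6 141.2] yaw_y 94.2 zax [-0.  0. -1.] F [ 1.21  0.43 -0.06] T [0.05 0.02 0.02] w 84.4 g 0.0 q7 1.41
```

```bash
python3 -m crank '[[[8.5,0,0,-3,0,0,0],[8.5,0,0,-3,0,0,0],[8.5,0,0,-3,0,0,0],[8.5,0,0,-2,0,0,0],[8.5,0,0,-1.6,0,0,0],[8.5,0,0,-1,0,0,0],[5,0,0,0,0,0,0],[5,0,0,0,0,0,0],[5,0,0,0,0,0,0],[5,0,0,0,0,0,0],[5,0,0,0,0,0,0],[5,0,0,0,0,0,0]]]' 40; python3 s.py
```

```text
clock: 3.35
position: [0.4577, 0.0681, 0.0061]
ee_rot: [-0.036, 0.999, 0.0, 0.001]
ft_force: [-1.4, -0.4, 7.0]
grip_width: 0.622
grasp_force: 43.3
t 3.35 tcp mm [457.7  68.1   6.1] yaw_y 94.2 zax [ 0.001  0.001 -1.   ] F [-1.45 -0.45  7.03] T [-0.27  0.38 -0.05] w 52.8 g 43.3 q7 1.49
```

Block 1 is gripped and pressing at about 7 N, so I can pull it along x now.

```bash
python3 -m crank '[[[5,-0.5,0,0,0,0,0],[5,-0.5,0,0,0,0,0],[5,-0.5,0,0,0,0,0]]]'; python3 -m crank '[[[5,-0.5,0,0,0,0,0]]]'
```

```text
clock: 3.72
position: [0.4433, 0.0683, 0.0061]
ee_rot: [-0.037, 0.999, 0.0, 0.001]
ft_force: [5.0, -0.1, 4.9]
grip_width: 0.619
grasp_force: 43.1
clock: 3.85
position: [0.4383, 0.0684, 0.0061]
ee_rot: [-0.037, 0.999, 0.0, 0.002]
ft_force: [5.9, 0.4, 3.7]
grip_width: 0.619
grasp_force: 43.1
```

```bash
python3 -m crank '[[[5,0,0,0,0,0,0],[5,0,0,0,0,0,0]]]'; python3 s.py
```

```text
clock: 4.1
position: [0.4378, 0.0684, 0.0061]
ee_rot: [-0.037, 0.999, 0.0, 0.001]
ft_force: [2.3, -0.4, 8.9]
grip_width: 0.625
grasp_force: 43.5
t 4.10 tcp mm [437.8  68.4   6.1] yaw_y 94.2 zax [ 0.002  0.001 -1.   ] F [ 2.35 -0.36  8.85] T [-0.15 -0.4   0.04] w 53.1 g 43.5 q7 1.47
```

The reading is ambiguous, between medium and coarse. I'll press a bit more and pull slowly back and forth with several readings.

```bash
f(){ grep -E "ft_force|position" | tr '\n' ' '; echo; }; python3 -m crank '[[[5,0,0,-0.1,0,0,0],[5,0.3,0,0,0,0,0],[5,0.3,0,0,0,0,0],[5,0.3,0,0,0,0,0]]]'|f; python3 -m crank '[[[5,0.3,0,0,0,0,0]]]'|f;python3 -m crank '[[[5,0.3,0,0,0,0,0]]]'|f;python3 -m crank '[[[5,0.3,0,0,0,0,0]]]'|f; python3 -m crank '[[[5,-0.3,0,0,0,0,0],[5,-0.3,0,0,0,0,0],[5,-0.3,0,0,0,0,0]]]'|f;python3 -m crank '[[[5,-0.3,0,0,0,0,0]]]'|f;python3 -m crank '[[[5,-0.3,0,0,0,0,0]]]'|f;python3 -m crank '[[[5,-0.3,0,0,0,0,0]]]'|f; python3 -m crank '[[[5,0,0,0,0,0,0],[5,0,0,0,0,0,0]]]'|f
```

```text
position: [0.4407, 0.0685, 0.0041] ft_force: [-26.5, 2.0, 30.2] 
position: [0.4428, 0.0685, 0.0037] ft_force: [-32.3, 1.2, 36.6] 
position: [0.445, 0.0683, 0.0034] ft_force: [-27.0, 0.6, 28.4] 
position: [0.4492, 0.0682, 0.0035] ft_force: [-20.2, 1.4, 21.3] 
position: [0.4456, 0.0679, 0.0041] ft_force: [-0.3, -1.0, -1.7] 
position: [0.4428, 0.0679, 0.0042] ft_force: [-0.1, -0.1, -1.9] 
position: [0.44, 0.068, 0.0043] ft_force: [0.0, -0.2, -2.6] 
position: [0.437, 0.068, 0.0043] ft_force: [0.5, -0.1, -2.5] 
position: [0.4373, 0.0681, 0.0044] ft_force: [-0.0, -0.5, -2.2]
```

Block 1's ratio is about 0.81 to 0.88 while sliding, so it's the coarse one; medium never exceeds 0.35. I'll release and regrip it on the mat so it sits level, then lift and carry it above the holder.

```bash
python3 -m crank '[[[6.8,0,0,0,0,0,0],[6.8,0,0,0,0,0,0],[6.8,0,0,0,0,0,0],[5,0,0,0,0,0,0],[5,0,0,0,0,0,0],[5,0,0,0,0,0,0],[5,0,0,0,0,0,0]]]' 80; python3 s.py; python3 -m crank '[[[5,0,0,1,0,0,0],[5,0,0,2,0,0,0],[5,0,0,3,0,0,0],[5,0,0,4,0,0,0],[5,0.2,-3,4,0,0,0],[5,0.2,-4.5,0,0,0,0],[5,0.2,-4.5,0,0,0,0],[5,0.2,-4.5,0,0,0,0],[5,0.2,-4.5,0,0,0,-0.8],[5,0.2,-4.5,0,0,0,-0.8],[5,0.2,-4.5,0,0,0,0],[5,0.2,-4.5,0,0,0,0],[5,0.2,-4.5,0,0,0,0],[5,0.1,-4.4,0,0,0,0],[5,0,0,0,0,0,0],[5,0,0,0,0,0,0]]]' >/dev/null; python3 s.py; python3 - <<'E'
from h import *
p,d=eyes.camera("top"); cv2.imwrite("pics/top1.png",cv2.resize(p[130:330,330:530,::-1],None,fx=3,fy=3,interpolation=cv2.INTER_CUBIC)); np.save("pics/top1.npy",d); cv2.imwrite("pics/top1f.png",p[:,:,::-1])
p,d=eyes.camera("wrist"); cv2.imwrite("pics/w1.png",p[:,:,::-1]); np.save("pics/w1.npy",d)
E
```

```text
clock: 6.85
position: [0.4373, 0.0681, 0.0048]
ee_rot: [-0.036, 0.999, 0.0, -0.0]
ft_force: [-3.8, -0.8, 10.0]
grip_width: 0.611
grasp_force: 84.1
t 6.85 tcp mm [437.3  68.1   4.8] yaw_y 94.2 zax [-0.  0. -1.] F [-3.83 -0.79 10.03] T [-0.2   0.81 -0.08] w 51.9 g 84.1 q7 1.47
t 8.85 tcp mm [ 456.1 -365.4  144.2] yaw_y 92.6 zax [-0.001  0.001 -1.   ] F [-0.07  0.86 -2.68] T [ 0.07 -0.06 -0.01] w 52.2 g 84.8 q7 2.42
```

View pics/top1.png

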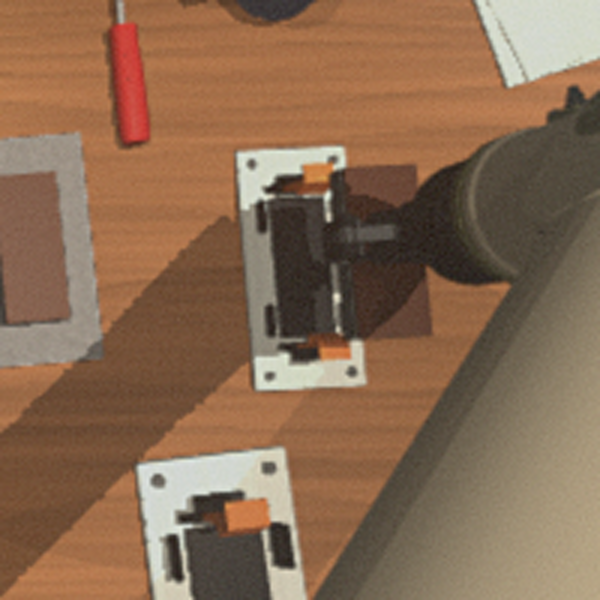

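View pics/w1.png

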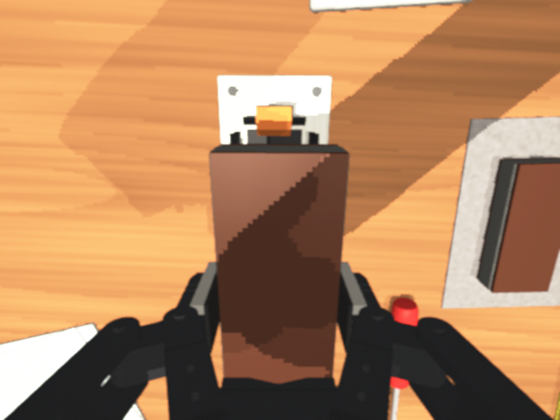

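The top crop shows the held block right of the gripper, with its visible ends at about rows 166 and 336. The wrist view shows the block's -x end at row 150, with the hook and base beyond it at (275,120). I'll use depth to get the block's tilt, its ends, and the relation to the holder.

```bash
python3 - <<'E'
from h import *
o=manip.get_obs()
P=eyes.camera_params("top"); W=cloud(np.load("pics/top1.npy"),P,np.array(P["world_from_camera"]))
p=cv2.imread("pics/top1f.png"); hsv=cv2.cvtColor(p,cv2.COLOR_BGR2HSV); H,S,V=cv2.split(hsv)
def fit(W,m,n):
    Q=W[m]; A=np.c_[Q[:,:2]-Q[:,:2].mean(0),np.ones(len(Q))]
    c=np.linalg.lstsq(A,Q[:,2],rcond=None)[0]; r=Q[:,2]-A@c
    print(n,len(Q),"slope x,y",c[:2].round(4),"z",c[2].round(4),"std",r.std().round(4),"rect",rect(W,m))
    print("  x range",Q[:,0].min().round(4),Q[:,0].max().round(4),"y",Q[:,1].min().round(4),Q[:,1].max().round(4))
m=np.zeros(H.shape,bool); m[180:250,440:476]=1
m&=(abs(W[...,2]-.169)<.012)&(S>60); fit(W,m,"top block")
P=eyes.camera_params("wrist"); T=np.eye(4);T[:3,:3]=R.from_quat(o["ee_rot"]).as_matrix();T[:3,3]=o["position"]
W=cloud(np.load("pics/w1.npy"),P,T@P["hand_eye"])
p=cv2.imread("pics/w1.png"); hsv=cv2.cvtColor(p,cv2.COLOR_BGR2HSV); H,S,V=cv2.split(hsv)
Z=W[...,2]
m=np.zeros(H.shape,bool); m[140:370,200:360]=1
mm=m&(abs(Z-.169)<.012); mm[:,:222]=0; mm[:,334:]=0; mm[260:,:]=0; fit(W,mm,"wrist block")
mm=m&(abs(Z-.169)<.012); mm[255:,:]=0; fit(W,mm,"wrist block all")
m=np.zeros(H.shape,bool); m[70:150,210:340]=1
mm=m&(abs(Z-.008)<.004)&(S<60)&(V>120); fit(W,mm,"base")
mm=m&(Z>.045)&(Z<.075); fit(W,mm,"hook")
mm=np.zeros(H.shape,bool); mm[180:280,0:180]=1; print("table",np.median(Z[mm]))
mm=np.zeros(H.shape,bool); mm[120:300,470:560]=1; mm&=abs(Z-.0287)<.004; fit(W,mm,"b3")
E
```

```text
top block 1039 slope x,y [ 0.0006 -0.0228] z 0.1675 std 0.0019 rect (array([ 451.2, -361.3]), array([120.6,  58.1]), 3.0)
  x range 0.3916 0.5114 y -0.3918 -0.3326
wrist block 12402 slope x,y [0.0265 0.003 ] z 0.1679 std 0.0014 rect (array([ 414.5, -366.4]), array([45.6, 44.2]), -87.4)
  x range 0.3917 0.4373 y -0.389 -0.3427
wrist block all 14172 slope x,y [0.0278 0.0033] z 0.1679 std 0.0015 rect (array([ 414.2, -366. ]), array([54.5, 43.6]), -87.3)
  x range 0.3915 0.4372 y -0.3939 -0.3383
base 5382 slope x,y [0.0021 0.001 ] z 0.008 std 0.0009 rect (array([ 383.4, -370.7]), array([91.9, 53.9]), -87.4)
  x range 0.3552 0.4122 y -0.4173 -0.3241
hook 994 slope x,y [-0.3742 -0.0136] z 0.0586 std 0.0026 rect (array([ 388.9, -370.7]), array([23.8, 19.9]), -87.4)
  x range 0.3786 0.3994 y -0.383 -0.3585
table -0.00026865533183131896
b3 7221 slope x,y [-0.0018  0.0193] z 0.0289 std 0.001 rect (array([ 473.2, -142.5]), array([120.6,  54.5]), 3.8)
  x range 0.4126 0.5346 y -0.1732 -0.1116
```

The block sits about 4.5 mm toward -x of the holder's centre, and it's level to within noise. I'll shift it, lower it to just above the hooks, and look again from close by.

```bash
python3 -m crank '[[[5,0.15,-0.05,-1.5,0,0,0],[5,0.15,-0.05,-2.5,0,0,0],[5,0.15,-0.05,-2,0,0,0],[5,0,0,-1.4,0,0,0],[5,0,0,0,0,0,0],[5,0,0,0,0,0,0]]]' >/dev/null; python3 s.py; cat > look.py <<'E'
from h import *
import sys
tag=sys.argv[1]; o=manip.get_obs(); zt=o["position"][2]-.002+.026
p,d=eyes.camera("wrist"); p=p[:,:,::-1]; cv2.imwrite(f"pics/{tag}.png",p)
P=eyes.camera_params("wrist"); T=np.eye(4);T[:3,:3]=R.from_quat(o["ee_rot"]).as_matrix();T[:3,3]=o["position"]
W=cloud(d,P,T@P["hand_eye"]); Z=W[...,2]; H,S,V=cv2.split(cv2.cvtColor(p.copy(),cv2.COLOR_BGR2HSV))
box=np.zeros(Z.shape,bool); box[20:255,180:380]=1; box&=d>0
m=box&(abs(Z-zt)<.01)&~((H<18)&(S>170)&(V>150)); m=cv2.morphologyEx(m.astype(np.uint8),cv2.MORPH_OPEN,np.ones((5,5)))>0
m2=box&(abs(Z-.008)<.004)&(S<60)&(V>120)
u=np.array([np.cos(np.radians(2.6)),np.sin(np.radians(2.6))]); n=np.array([-u[1],u[0]])
for nm,k,L in (("block",m,60),("base",m2,100)):
    Q=W[k][:,:2]*1000; a=Q@u; b=Q@n; lo=np.percentile(a,.3)
    bl=b[a<lo+25] if nm=="base" else b
    print(nm,k.sum(),"ends a %.1f"%lo,"-> centre a %.1f"%(lo+L),"b %.1f..%.1f mid %.1f"%(*np.percentile(bl,[.5,99.5]),np.percentile(bl,[.5,99.5]).mean()),"zmed %.1f"%(np.median(Z[k])*1000), rect(W,k))
hk=box&(Z>.045)&(H<18)&(S>170)&(V>150)
print("hook",hk.sum(),"b mid %.1f"%np.percentile(W[hk][:,:2]@n*1000,[1,99]).mean(),"a",np.percentile(W[hk][:,:2]@u*1000,[1,99]).round(1),"z",np.percentile(Z[hk],[1,99]).round(3))
print("tcp a %.1f b %.1f"%(np.array(o["position"][:2])@u*1000,np.array(o["position"][:2])@n*1000))
E
python3 look.py w2
```

```text
t 9.70 tcp mm [ 461.  -367.8   71. ] yaw_y 92.6 zax [ 0.001 -0.    -1.   ] F [-0.29 -0.93 -1.46] T [ 0.01  0.04 -0.05] w 51.8 g 84.8 q7 2.47
block 14046 ends a 379.7 -> centre a 439.7 b -414.1..-361.4 mid -387.8 zmed 94.7 (array([ 418.6, -369.1]), array([54.3, 43.8]), -87.4)
base 9815 ends a 339.4 -> centre a 439.4 b -432.9..-342.7 mid -387.8 zmed 7.9 (array([ 419.5, -369.2]), array([126.2,  92.1]), 2.4)
hook 173 b mid -387.9 a [376.7 379. ] z [0.052 0.06 ]
tcp a 443.8 b -388.4
```

View pics/w2.png

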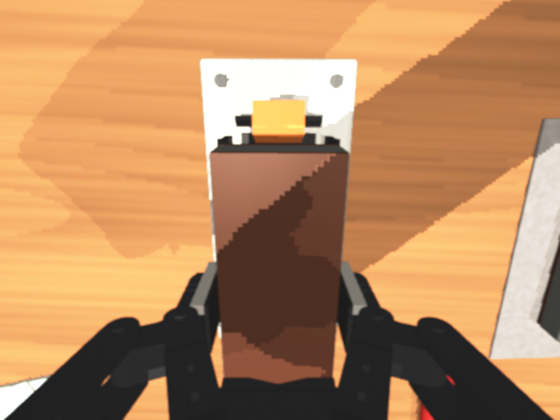

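The close view shows the block lined up with the base and hook: the centres agree to 0.3 mm along and 0 mm across. Lowering in stages.

```bash
python3 -m crank '[[[5,0,0,-1,0,0,0],[5,0,0,-0.6,0,0,0],[5,0,0,-0.5,0,0,0],[5,0,0,-0.5,0,0,0]]]' >/dev/null; python3 s.py;  python3 -m crank '[[[5,0,0,-0.6,0,0,0],[5,0,0,-0.6,0,0,0],[5,0,0,-0.6,0,0,0]]]' >/dev/null; python3 s.py
```

```text
t 10.25 tcp mm [ 461.2 -368.2   45. ] yaw_y 92.6 zax [ 0.001 -0.001 -1.   ] F [-2.22  1.09 14.43] T [0.25 0.4  0.03] w 52.1 g 86.5 q7 2.49
t 10.62 tcp mm [ 460.8 -367.9   26.3] yaw_y 92.6 zax [ 0. -0. -1.] F [-1.3  -0.79  4.36] T [-0.1   0.34  0.02] w 51.8 g 85.9 q7 2.50
```

```bash
python3 -m crank '[[[5,0,0,-0.5,0,0,0],[5,0,0,-0.4,0,0,0],[5,0,0,-0.2,0,0,0],[5,0,0,0,0,0,0]]]' >/dev/null; python3 s.py;  python3 -m crank '[[[5,0,0,-0.15,0,0,0],[5,0,0,-0.1,0,0,0],[5,0,0,0,0,0,0]]]' >/dev/null; python3 s.py
```

```text
t 11.12 tcp mm [ 460.6 -366.9   14.7] yaw_y 92.6 zax [-0.001  0.001 -1.   ] F [-0.26  0.24 -3.14] T [-0.02 -0.04  0.02] w 51.6 g 90.9 q7 2.51
t 11.50 tcp mm [ 460.9 -367.3   14. ] yaw_y 92.6 zax [ 0.001  0.001 -1.   ] F [-5.31  5.41 12.67] T [1.   1.09 0.05] w 52.1 g 92.7 q7 2.51
```

```bash
python3 -m crank '[[[5,0,0,-0.15,0,0,0],[5,0,0,0,0,0,0]]]' >/dev/null; python3 s.py;  python3 -m crank '[[[8.5,0,0,0.1,0,0,0],[8.5,0,0,0,0,0,0],[8.5,0,0,0,0,0,0],[8.5,0,0,1,0,0,0],[8.5,0,0,2,0,0,0],[8.5,0,0,3,0,0,0],[8.5,0,0,4,0,0,0],[8.5,0,3,1,0,0,0],[8.5,0,5,0,0,0,0],[8.5,0,5,0,0,0,0],[8.5,0.1,5,0,0,0,0],[8.5,0.2,4,0,0,0,1.4],[8.5,0,0,0,0,0,0],[8.5,0,0,0,0,0,0]]]' >/dev/null; python3 s.py; python3 - <<'E'
from h import *
p,d=eyes.camera("top"); cv2.imwrite("pics/top2.png",cv2.resize(p[150:280,320:480,::-1],None,fx=4,fy=4,interpolation=cv2.INTER_CUBIC))
P=eyes.camera_params("top"); W=cloud(d,P,np.array(P["world_from_camera"])); Z=W[...,2]
p2=p[:,:,::-1].copy();H,S,V=cv2.split(cv2.cvtColor(p2,cv2.COLOR_BGR2HSV))
m=np.zeros(Z.shape,bool); m[180:260,412:450]=1
k=m&(Z>.03)&(Z<.045)&(S>50)&(H<20)&(V<150)
print(rect(W,k),np.median(Z[k]),k.sum())
Q=W[k];A=np.c_[Q[:,:2]-Q[:,:2].mean(0),np.ones(len(Q))];print(np.linalg.lstsq(A,Q[:,2],rcond=None)[0])
E
```

```text
t 11.75 tcp mm [ 460.9 -367.3   13.9] yaw_y 92.6 zax [ 0.001  0.002 -1.   ] F [-10.94  11.44  31.76] T [2.11 2.47 0.05] w 51.9 g 95.0 q7 2.51
t 13.50 tcp mm [ 464.  -148.3  123.3] yaw_y 93.9 zax [ 0.001 -0.    -1.   ] F [-0.21  0.06 -0.13] T [ 0.04  0.01 -0.04] w 84.4 g 0.0 q7 1.94
(array([ 409.7, -389. ]), array([36.7, 17.5]), -31.6) 0.037278542837917594 62
[-0.00282472  0.1767295   0.03755634]
```

View pics/top2.png

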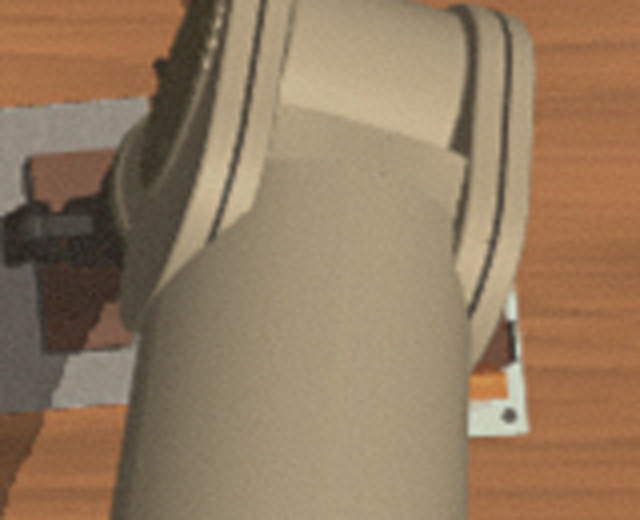

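The arm hides the holder in this picture, so I'll check it later. Next is block 3 at (472,-140).

```bash
python3 -m crank '[[[8.5,0.4,0.4,-2.5,0,0,0],[8.5,0.4,0.4,-3,0,0,0],[8.5,0,0,-3,0,0,0],[8.5,0,0,-2,0,0,0],[8.5,0,0,-1.2,0,0,0],[8.5,0,0,0,0,0,0],[5,0,0,0,0,0,0],[5,0,0,0,0,0,0],[5,0,0,0,0,0,0],[5,0,0,0,0,0,0],[5,0,0,0,0,0,0],[5,0,0,0,0,0,0]]]' 40 >/dev/null; python3 s.py
f(){ grep -E "ft_force|position" | tr '\n' ' '; echo; }
python3 -m crank '[[[5,-0.3,0,-0.05,0,0,0],[5,-0.3,0,0,0,0,0],[5,-0.3,0,0,0,0,0]]]'|f;python3 -m crank '[[[5,-0.3,0,0,0,0,0]]]'|f; python3 -m crank '[[[5,-0.3,0,0,0,0,0]]]'|f; python3 -m crank '[[[5,-0.3,0,0,0,0,0]]]'|f; python3 -m crank '[[[5,0.3,0,0,0,0,0],[5,0.3,0,0,0,0,0],[5,0.3,0,0,0,0,0]]]'|f;python3 -m crank '[[[5,0.3,0,0,0,0,0]]]'|f;python3 -m crank '[[[5,0.3,0,0,0,0,0]]]'|f; python3 -m crank '[[[5,0.3,0,0,0,0,0]]]'|f; python3 -m crank '[[[5,0,0,0,0,0,0],[5,0,0,0,0,0,0]]]'|f
```

```text
t 15.05 tcp mm [ 472.4 -139.7    6.4] yaw_y 94.0 zax [ 0.002  0.    -1.   ] F [-1.23 -0.95  6.16] T [-0.03  0.3  -0.01] w 52.9 g 42.0 q7 2.05
position: [0.4649, -0.1396, 0.0064] ft_force: [3.9, 0.4, 6.8] 
position: [0.4619, -0.1396, 0.0064] ft_force: [3.8, 0.5, 5.9] 
position: [0.4589, -0.1396, 0.0064] ft_force: [3.3, -0.9, 5.7] 
position: [0.4559, -0.1396, 0.0063] ft_force: [2.8, 1.1, 5.4] 
position: [0.4626, -0.14, 0.0063] ft_force: [-10.5, 0.7, 23.0] 
position: [0.4655, -0.14, 0.0063] ft_force: [-11.1, -0.1, 23.1] 
position: [0.4685, -0.1401, 0.0063] ft_force: [-10.1, -0.3, 22.6] 
position: [0.4715, -0.1401, 0.0063] ft_force: [-11.0, 0.1, 22.3] 
position: [0.472, -0.1401, 0.0063] ft_force: [-7.9, -0.2, 17.8]
```

Block 3's ratio is about 0.40 in both directions, so it's the medium one; fine would be about 0.11 and coarse read about 0.85. It goes to the yellow tray at (680, 47).

```bash
python3 -m crank '[[[5,0,0,0,0,0,0],[5,0,0,1,0,0,0],[5,0,0,3,0,0,0],[5,1,0.7,4,0,0,0],[5,4,3.5,1,0,0,1],[5,4,3.5,0,0,0,1],[5,4,3.5,0,0,0,1],[5,4,3.5,0,0,0,1],[5,3.8,4,0,0,0,1],[5,0,0,0,0,0,0],[5,0,0,0,0,0,0]]]' 60 >/dev/null; python3 s.py; python3 - <<'E'
from h import *
p,d=eyes.camera("top"); cv2.imwrite("pics/top3.png",p[:,:,::-1])
P=eyes.camera_params("top"); W=cloud(d,P,np.array(P["world_from_camera"])); Z=W[...,2]
H,S,V=cv2.split(cv2.cvtColor(p[:,:,::-1].copy(),cv2.COLOR_BGR2HSV))
m=np.zeros(Z.shape,bool); m[180:260,412:450]=1
k=m&(Z>.03)&(Z<.045)&(S>50)&(H<20)
print("in holder",rect(W,k),np.median(Z[k]),k.sum())
Q=W[k];A=np.c_[Q[:,:2]-Q[:,:2].mean(0),np.ones(len(Q))];print(np.linalg.lstsq(A,Q[:,2],rcond=None)[0])
k=m&(S<40)&(V>120)&(Z<.02);print("base",rect(W,k))
E
```

```text
t 18.18 tcp mm [679.4  47.1  94.7] yaw_y 99.0 zax [-0.001 -0.001 -1.   ] F [-0.3   0.06 -3.03] T [-0.04 -0.01 -0.02] w 52.4 g 65.1 q7 1.79
in holder (array([ 455.6, -364.6]), array([131.8,  54.3]), 2.6) 0.037553565731585026 1126
[ 0.00098672 -0.02160983  0.03745808]
base (array([ 455.1, -366.8]), array([197.9,  90.8]), 1.0)
```

View pics/top3.png

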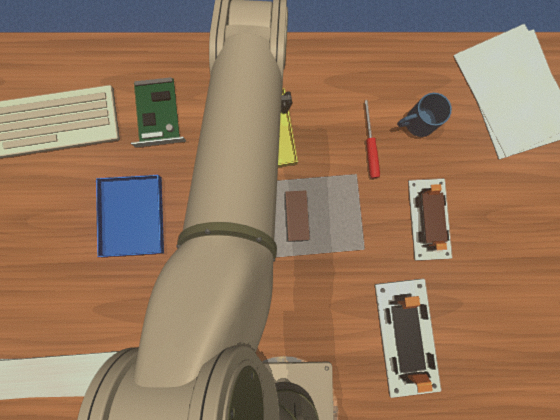

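The top view shows the coarse block in the holder at (432,217), its top at 37.5 mm, with the orange catches over its ends. Now I'll lower the medium block into the yellow tray, release it, and go to block 2.

```bash
python3 -m crank '[[[5,0,0,-3,0,0,0],[5,0,0,-3,0,0,0],[5,0,0,-1.8,0,0,0],[5,0,0,-0.8,0,0,0],[5,0,0,0,0,0,0]]]' >/dev/null; python3 s.py; python3 -m crank '[[[8.0,0,0,-0.1,0,0,0],[8.0,0,0,0,0,0,0],[8.0,0,0,0,0,0,0],[8.0,0,0,2,0,0,0],[8.0,0,0,4,0,0,0],[8.0,-2,-0.5,3,0,0,0],[8.5,-4,-1.5,0,0,0,-1],[8.5,-4,-1.5,0,0,0,-1],[8.5,-4,-1.5,0,0,0,-1],[8.5,-4,-1.5,0,0,0,-1],[8.5,-3.5,-1.8,0,0,0,-2],[8.5,0,0,0,0,0,0],[8.5,0,0,0,0,0,0]]]' > /dev/null; python3 s.py
```

```text
t 18.85 tcp mm [679.8  47.2   9.1] yaw_y 99.0 zax [ 0. -0. -1.] F [ 0.01 -0.12 -1.88] T [-0.01 -0.07 -0.01] w 52.3 g 65.1 q7 1.81
t 20.48 tcp mm [465.8 -35.2  99.1] yaw_y 93.0 zax [ 0.002  0.001 -1.   ] F [-0.41 -0.31 -0.68] T [-0.01 -0.   -0.03] w 84.5 g 0.0 q7 1.67
```

```bash
python3 -m crank '[[[8.5,0,-0.1,-3,0,0,0],[8.5,0,0,-3,0,0,0],[8.5,0,0,-2,0,0,0],[8.5,0,0,-1.3,0,0,0],[8.5,0,0,0,0,0,0],[5,0,0,0,0,0,0],[5,0,0,0,0,0,0],[5,0,0,0,0,0,0],[5,0,0,0,0,0,0],[5,0,0,0,0,0,0],[5,0,0,0,0,0,0]]]' 40 >/dev/null; python3 s.py
f(){ grep -E "ft_force|position" | tr '\n' ' '; echo; }
python3 -m crank '[[[5,-0.3,0,-0.05,0,0,0],[5,-0.3,0,0,0,0,0],[5,-0.3,0,0,0,0,0]]]'|f;python3 -m crank '[[[5,-0.3,0,0,0,0,0]]]'|f; python3 -m crank '[[[5,-0.3,0,0,0,0,0]]]'|f;  python3 -m crank '[[[5,0.3,0,0,0,0,0],[5,0.3,0,0,0,0,0],[5,0.3,0,0,0,0,0]]]'|f;python3 -m crank '[[[5,0.3,0,0,0,0,0]]]'|f;python3 -m crank '[[[5,0.3,0,0,0,0,0]]]'|f; python3 -m crank '[[[5,0,0,0,0,0,0],[5,0,0,0,0,0,0]]]'|f
```

```text
t 21.85 tcp mm [465.6 -36.4   5.8] yaw_y 93.0 zax [ 0.002  0.001 -1.   ] F [-0.87 -0.46  7.44] T [-0.17  0.21  0.02] w 52.6 g 42.3 q7 1.79
position: [0.4578, -0.0363, 0.0058] ft_force: [2.1, 0.0, 8.4] 
position: [0.4548, -0.0364, 0.0058] ft_force: [2.2, -0.7, 7.9] 
position: [0.4518, -0.0363, 0.0058] ft_force: [2.5, 0.1, 7.5] 
position: [0.4598, -0.0364, 0.0058] ft_force: [-4.8, -0.5, 16.2] 
position: [0.4628, -0.0364, 0.0057] ft_force: [-4.6, 0.5, 16.0] 
position: [0.4658, -0.0364, 0.0057] ft_force: [-4.6, -0.2, 15.7] 
position: [0.4662, -0.0364, 0.0058] ft_force: [-1.3, -0.3, 12.8]
```

Block 2's ratio is about 0.23 sliding and 0.085 stopped, the lowest of the three. The order is clear: 1 coarse, 3 medium, 2 fine. Block 2 goes to the blue tray at (470, 369).

```bash
python3 -m crank '[[[5,0,0,0,0,0,0],[5,0,0,1,0,0,0],[5,0,0,3,0,0,0],[5,0,1,4,0,0,0],[5,0,4,1,0,0,0],[5,0.1,5,0,0,0,0],[5,0.1,5,0,0,0,0],[5,0.1,5,0,0,0,0],[5,0.1,5,0,0,0,0],[5,0,5,0,0,0,0],[5,0,5,0,0,0,0],[5,0,5.5,0,0,0,0],[5,0,0,0,0,0,0],[5,0,0,0,0,0,0]]]' 60 >/dev/null; python3 s.py; python3 -m crank '[[[5,0,0,-3,0,0,0],[5,0,0,-3,0,0,0],[5,0,0,-1.8,0,0,0],[5,0,0,-0.8,0,0,0],[5,0,0,0,0,0,0]]]' >/dev/null; python3 s.py
```

```text
t 25.10 tcp mm [468.6 367.8  94.3] yaw_y 93.0 zax [-0.    -0.001 -1.   ] F [ 0.03 -1.13 -1.57] T [-0.03 -0.04  0.01] w 52.4 g 64.4 q7 0.99
t 25.73 tcp mm [469.  368.2   8.6] yaw_y 93.0 zax [ 0. -0. -1.] F [-0.13  1.06 -2.15] T [-0.03 -0.03 -0.02] w 52.2 g 64.4 q7 1.03
```

```bash
python3 -m crank '[[[5,0,0,-0.2,0,0,0],[8.0,0,0,0,0,0,0],[8.0,0,0,0,0,0,0],[8.0,0,0,0,0,0,0],[8.0,0,0,2,0,0,0],[8.0,0,0,4,0,0,0],[8.0,0,0,5,0,0,0],[8,-3,3,2,0,0,0],[8,-4,4,0,0,0,-2],[8,-4,4,0,0,0,-2],[8,-4,4,0,0,0,-2],[8,-4,3,0,0,0,-2],[8,0,0,0,0,0,0],[8,0,0,0,0,0,0]]]' >/dev/null; python3 s.py; python3 - <<'E'
from h import *
p,d=eyes.camera("top"); b=p[:,:,::-1].copy()
P=eyes.camera_params("top"); W=cloud(d,P,np.array(P["world_from_camera"])); Z=W[...,2]
H,S,V=cv2.split(cv2.cvtColor(b,cv2.COLOR_BGR2HSV))
br=((H<15)|(H>170))&(V<140)
for n,(u0,v0,u1,v1),zr in (("holder",(412,180,450,260),(.03,.045)),("yellow",(225,88,300,175),(.02,.036)),("blue",(92,170,168,260),(.02,.036))):
    m=np.zeros(Z.shape,bool); m[v0:v1,u0:u1]=1; k=m&br&(Z>zr[0])&(Z<zr[1])
    Q=W[k];A=np.c_[Q[:,:2]-Q[:,:2].mean(0),np.ones(len(Q))]
    print(n,rect(W,k),np.median(Z[k]).round(4),np.linalg.lstsq(A,Q[:,2],rcond=None)[0].round(3))
s,d=eyes.camera("scene"); s=s[:,:,::-1]
cv2.imwrite("pics/end.png",np.hstack([cv2.resize(b[80:265,90:460],(400,200)),cv2.resize(s[270:370,120:260],(400,286))[:200]]))
cv2.imwrite("pics/end.png",np.vstack([cv2.resize(b[80:265,90:460],(600,300)),cv2.resize(s[265:365,110:310],(600,300),interpolation=cv2.INTER_CUBIC)]))
E
```

```text
t 27.48 tcp mm [279.5 548.2 137.4] yaw_y 85.0 zax [ 0.001  0.001 -1.   ] F [ 0.38 -0.07 -0.03] T [-0.05 -0.06 -0.04] w 79.4 g 0.0 q7 0.39
holder (array([ 455.1, -364.4]), array([131.,  55.]), 1.3) 0.0377 [ 0.003 -0.017  0.038]
yellow (array([679.5,  48.1]), array([119.1,  49. ]), 8.9) 0.029 [-0.002  0.001  0.029]
blue (array([468. , 393.9]), array([118.9, 103. ]), 2.8) 0.029 [-0.001  0.031  0.029]
```

View pics/end.png

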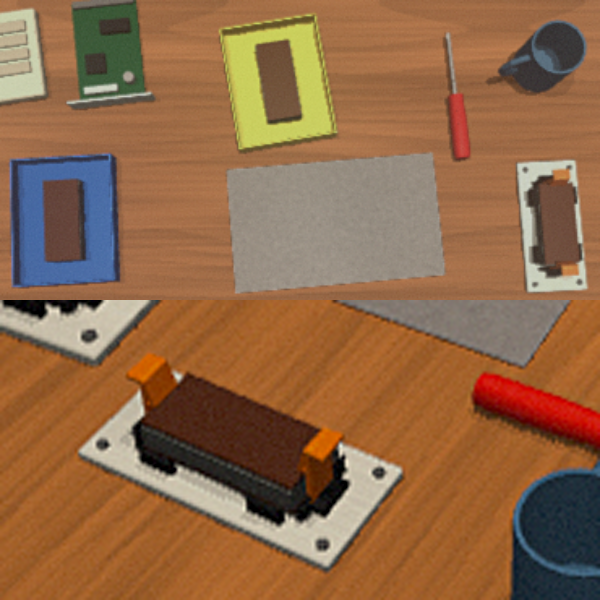

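The final view shows the blocks flat in both trays, with tops at 29 mm. The coarse block is level in the holder, its top at 37.7 mm, with both hooks upright over its ends. The bystanders haven't moved, so I'm handing in.

```bash
python3 -c "from workcell import job; print(job.hand_in())"
```

```text
the job is handed in; nothing more can be done
None
```

I handed the job in at about 27.5 s: the coarse block (place_1) is clicked into the holder under both hooks, the medium (place_3) lies flat in the yellow tray and the fine (place_2) flat in the blue. The drag ratios I felt (about 0.85, 0.40 and 0.23) ranked clearly but fell outside the stated ranges, and no verdict came back.

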